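Load the check weights on the bench scale

TASK

Check the warehouse's bench scale: thread the plain steel ring weight down the post on the scale until it lies flat on the pan, then thread the brass ring weight down the same post until it lies flat on top of the steel one. Lower each weight down the post rather than dropping it, and leave the red ring weight, which is out of date, where it stands.

Things in the scene. Friction and masses are not known exactly. Their poses are not given: they have to be found in the camera images.
- post_foot (a point): Foot of the upright dark steel post on the bench scale, on the post's axis, level with the top of the scale's pan, 60 mm above the table; z points up along the post. The post is 14 mm in diameter and 70 mm tall, the last 10 mm tapering to 6 mm across at the tip. It stands in the middle of a bare square steel pan, 200 by 200 mm, whose sides run along this point's x and y. The scale is fixed to the table.
- steel_weight: Plain bare steel ring weight lying flat, 60 mm outside diameter, 28 mm hole straight through, 29 mm high, about 0.5 kg, loose on the table. Origin at the centre of its underside, z up along the hole.
- brass_weight: Brass (yellow metal) ring weight lying flat, 46 mm outside diameter, 28 mm hole straight through, 23 mm high, about 0.2 kg, loose on the table. Origin at the centre of its underside, z up along the hole.
- red_weight: Red-painted ring weight, the same size as the steel one (60 mm outside, 28 mm hole, 29 mm high), about 0.5 kg, loose on the table: a bystander to be left alone. Origin at the centre of its underside, z up along the hole.

How it is judged (in metres and radians):
On the way, in this order (a step that is already met when the one before it is completed fails the run):
1. the steel weight is down the post and flat on the pan (horizontal distance between steel_weight and post_foot below 0.012 m and z of steel_weight in the frame of post_foot between -0.005 and 0.005 m and angle between steel_weight's own z axis and vertical below 0.12 rad), for 0.2 s.
2. the brass weight is down the post and flat on the steel weight (all of step 1 and horizontal distance between brass_weight and post_foot below 0.012 m and z of brass_weight in the frame of post_foot between 0.023 and 0.035 m and angle between brass_weight's own z axis and vertical below 0.12 rad), for 0.2 s.
At the end, for the whole second after the job is handed in: Both weights round the post, within 12 mm of its axis, tilted under 0.12 rad, released and at rest: the steel one's underside within 5 mm of the pan, the brass one's 23 to 35 mm above the pan (on the steel one). The red weight within 30 mm of its start (all of step 2 and linear speed of each of steel_weight, brass_weight below 0.02 m/s and distance of red_weight from where it was at the start of the episode below 0.03 m); the robot touches nothing.
It fails at once if the red weight is moved more than 30 mm (distance of red_weight from where it was at the start of the episode above 0.03 m).
It fails at once if the steel weight falls down the post (faster than 0.6 m/s, a drop of about 20 mm) (horizontal distance between steel_weight and post_foot below 0.02 m and z of steel_weight in the frame of post_foot below 0.08 m and linear speed of steel_weight above 0.6 m/s).
It fails at once if the brass weight falls down the post (faster than 0.6 m/s, a drop of about 20 mm) (horizontal distance between brass_weight and post_foot below 0.02 m and z of brass_weight in the frame of post_foot below 0.08 m and linear speed of brass_weight above 0.6 m/s).
It also fails if it takes over 64 s, if anything falls off the work surface, if the arm or the gripper's body presses on something with over 40 N, if the wrist force passes 120 N, or if a joint passes its speed limit or range.

ROBOT

A 6-joint arm with a two-finger parallel gripper is mounted at the origin on the work surface. World frame = base frame: x ahead of the robot, y to its left, z up, the work surface at z = 0. Lengths are in mm, angles in rad, forces in N, time in s.
With the tool pointing down it reaches from about 300 to 875 mm from the base axis. Payload 6.4 kg.
Tool frame: the origin (TCP) lies on the centre line of the jaws, within the pads' length; the fingertips stand 8 mm ahead of it and the grasp point (between the pads) lies 11 mm behind it; z points along the fingers, y is the direction in which the jaws open and shut (so a half turn about z gives the same grasp; the last joint's range is limited). The gripper opens to 88 mm and grips with 3 to 60 N. Pads are 18 mm wide; open, the fingers measure 123 mm over their backs; the gripper's body (75 mm by 187 mm) begins 45 mm behind the grasp point.
Start: joints at [-1.529, 0.181, 1.607, -0, 1.354, -0.206], TCP at [141.047, -557.447, 246.714] pointing down, gripper open.
Joint ranges: [-2.99, 2.99], [-0.89, 2.07], [0.3, 2.58], [-1.14, 4.28], [0, 2.63], [-3.12, 3.12]. Speed limits (rad/s): [2.57, 2.57, 3.01, 3.14, 3.14, 3.14].

INTERFACE

Orientations are given as [roll, pitch, yaw] about the fixed x, y, z axes, in that order (R = Rz(yaw) Ry(pitch) Rx(roll)).
In Python, from cell import bot gives the robot as it stands.
- The arm moves only by the shell command python3 -m handwheel 'ROWS' [FORCE]. ROWS is a JSON object of lists of equal length, an entry for each row: "fingers": the closure, from 0 (fully open) to 1 (shut); "xyz": the shift along the tool's x, y, z in m, a list of three; "yaw": the turn about the tool's z in rad. A call has 1 to 12 rows; each row is the pose to reach, as a shift and turn from the pose commanded when the call began, along the tool's axes at that moment; what a row does not reach only later rows make up. A row lasts 1/12 s, in which the tool goes at most 41.7 mm and 7.16 degrees, less where a joint would pass 70% of its speed; a pose out of reach is approached as far as the arm can. A call with a gripper value outside its range is refused whole. The fingers move at their own pace and stop on an object; FORCE is the grip in N (left out, the last holds). Time passes only in rows, so rows that repeat a pose let the fingers close. It gives the time, the measured TCP pose, the force and the opening at its end, in the units of the state.
- bot.observe(): the state, without advancing time (a new reading comes with each control period).
- bot.read_camera(name): name is "scene" or "side" or "wrist"; returns a dict with "frame" (480x640x3 uint8, red, green, blue), "fx", "fy", "cx", "cy" (pixels), "k1" (the pictures are not rectified: a ray, as slopes to the right and down, at radius r is drawn at 1 + k1 r^2 times it, then the intrinsics apply), "position" and "attitude" of the camera in the world. Camera axes: x right, y up, looking along -z (the intrinsics and any distortion apply to the point x, -y, -z); pixel columns grow to the right and rows downward; lengths in mm; the calibration is good to about 2 mm. A picture is of the moment at which its call begins. There is no depth.
- bot.close_job(): hands the job in, once; it reports no verdict.
The state is a dict: "time": time; "joint_positions": joint angles; "qvel": joint speeds; "tau": joint torques, N m; "ee_pos": TCP position; "tool_rot": TCP orientation; "wrist_force": force on the tool from outside, world axes, zero at the start; "ft_torque": the same for the moment, N m; "grip_width": opening from 0.0 (shut) to 1.0 (fully open).
Only numpy, scipy, OpenCV 4.12 (cv2) and the standard library are available. Lean on these libraries where they do the work, as an engineer would, in place of code of your own. Each camera call takes 0.05 s, during which the arm holds its last target.

## Working session

There is one attempt and no reset: what is moved stays moved. The work goes in short steps, Python scripts to look and compute and a shell command to move; the robot and the scene stay as the last step left them, time stands still between calls to the robot, and variables do not carry over. Pictures are saved under pics/ and viewed, and the job is handed in when it is done.

```bash
ls; mkdir -p pics
python3 - <<'E'
from cell import bot
import cv2
print(bot.observe())
for n in ["scene","side","wrist"]:
    c=bot.read_camera(n); cv2.imwrite(f"pics/{n}0.png",c["frame"][:,:,::-1])
    print(n,{k:v for k,v in c.items() if k!="frame"})
E
```

```text
pics
{'time': 0.0, 'joint_positions': array([-1.52930118e+00,  1.81523258e-01,  1.60796241e+00, -5.74925114e-06,
        1.35378235e+00, -2.06317344e-01]), 'qvel': array([ 9.19808364e-05, -2.04990095e-04, -2.68240762e-04, -1.19963055e-04,
        2.48621505e-05, -1.32678589e-03]), 'tau': array([ 4.70194318e-04, -4.33860934e+01, -3.41851079e+01,  7.01909303e-02,
        3.85392294e-02, -1.42471017e-04]), 'ee_pos': array([ 141.02274352, -556.92497436,  245.84214942]), 'tool_rot': array([-3.13995167e+00, -3.37716679e-04,  2.47813461e-01]), 'wrist_force': array([-0.27618632, -0.13851141, -0.91424327]), 'ft_torque': array([ 0.01871172, -0.01676836,  0.02593114]), 'grip_width': 0.9989509456874964}
scene {'fx': 466.4747190251873, 'fy': 466.4747190251873, 'cx': 318.08435345585536, 'cy': 235.3830350522295, 'k1': -0.02788159621668968, 'position': array([1033.3834524 ,  233.31499592,  717.77189492]), 'attitude': array([ 0.71073977, -0.01660651,  2.0324785 ])}
side {'fx': 574.4019293564882, 'fy': 574.4019293564882, 'cx': 308.62384713330727, 'cy': 245.26611127428666, 'k1': -0.014483466225151882, 'position': array([483.81262388, 713.86470925, 487.07014124]), 'attitude': array([ 1.03268026,  0.00688127, -3.04389258])}
wrist {'fx': 394.1630698019019, 'fy': 394.1630698019019, 'cx': 322.65401304350615, 'cy': 241.3321879966951, 'k1': -0.01642391059344865, 'position': array([ 209.02512595, -540.77474528,  384.41395047]), 'attitude': array([-2.80054042e-01,  1.16103230e-03, -1.32208423e+00])}
```

View pics/scene0.png

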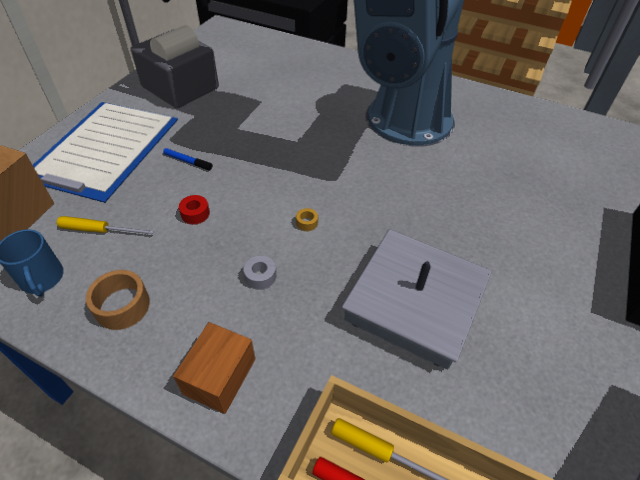

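View pics/side0.png

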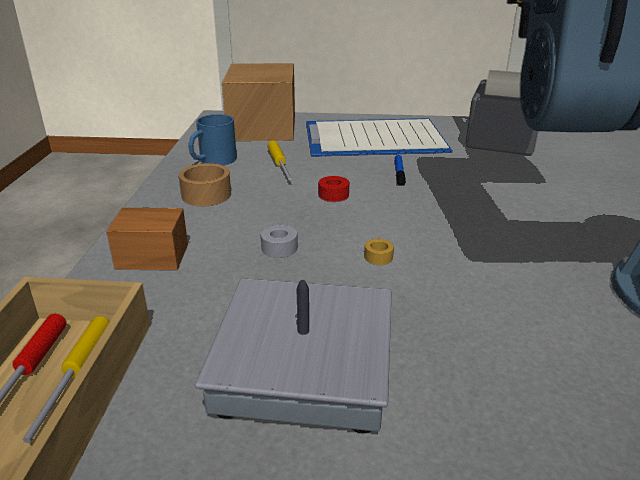

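View pics/wrist0.png

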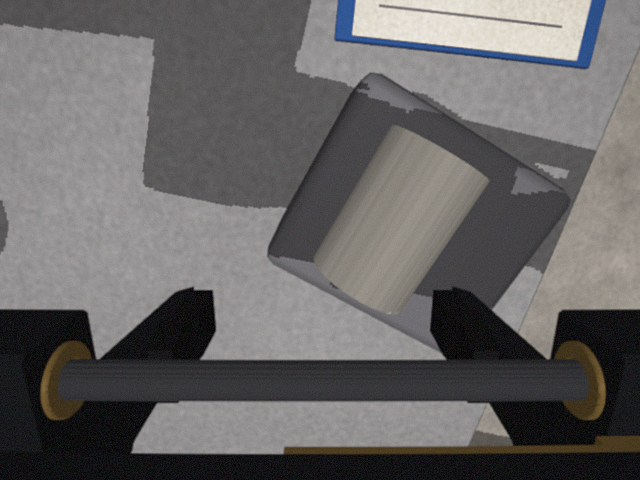

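Scene view: the steel ring is at (260,270), brass at (306,219), red at (194,209), and the post runs from foot (421,288) to tip (427,264). In the side view steel is at (279,240), brass at (379,250), and the post from tip (303,282) to foot (303,331). Next I'll do a coarse two-view triangulation.

```bash
cat > h.py <<'E'
import numpy as np, cv2
from scipy.spatial.transform import Rotation as R
from cell import bot
def ray(c,u,v):
    K=np.array([[c['fx'],0,c['cx']],[0,c['fy'],c['cy']],[0,0,1]])
    p=cv2.undistortPoints(np.array([[[u,v]]],float),K,np.array([c['k1'],0,0,0.]))[0,0]
    d=R.from_euler('xyz',c['attitude']).apply([p[0],-p[1],-1]); return np.array(c['position']),d/np.linalg.norm(d)
def plane(c,u,v,z):
    o,d=ray(c,u,v); return o+d*(z-o[2])/d[2]
def tri(*rs):
    A=sum(np.eye(3)-np.outer(d,d) for o,d in rs); b=sum((np.eye(3)-np.outer(d,d))@o for o,d in rs)
    x=np.linalg.solve(A,b); return x,[round(float(np.linalg.norm((np.eye(3)-np.outer(d,d))@(x-o))),1) for o,d in rs]
def proj(c,P):
    p=R.from_euler('xyz',c['attitude']).inv().apply(np.array(P)-c['position']); x,y=p[0]/-p[2],-p[1]/-p[2]
    s=1+c['k1']*(x*x+y*y); return c['fx']*x*s+c['cx'],c['fy']*y*s+c['cy']
def cam(n,name=None):
    c=bot.read_camera(n)
    if name: cv2.imwrite(f'pics/{name}.png',c['frame'][:,:,::-1])
    return c
E
python3 - <<'E'
from h import *
S=cam('scene');D=cam('side')
def col(c,kind):
    h=cv2.cvtColor(c['frame'],cv2.COLOR_RGB2HSV)
    return {'brass':cv2.inRange(h,(15,120,80),(30,255,255)),'red':cv2.inRange(h,(0,180,80),(5,255,255))|cv2.inRange(h,(175,180,80),(179,255,255))}[kind]
def cen(m,u,v,r=30):
    mm=np.zeros_like(m); mm[v-r:v+r,u-r:u+r]=m[v-r:v+r,u-r:u+r]
    ct=max(cv2.findContours(mm,cv2.RETR_EXTERNAL,cv2.CHAIN_APPROX_NONE)[0],key=cv2.contourArea)
    M=cv2.moments(cv2.convexHull(ct)); return M['m10']/M['m00'],M['m01']/M['m00'],cv2.boundingRect(ct)
for k,a,b in [('brass',(306,219),(379,250)),('red',(194,209),(334,188))]:
    p=cen(col(S,k),*a);q=cen(col(D,k),*b); print(k,p,q,tri(ray(S,*p[:2]),ray(D,*q[:2])))
for n,p,q in [('steelmid',(260,271),(279,241)),('tip',(427,263),(303,281)),('foot',(421,288.5),(303,332))]: print(n,tri(ray(S,*p),ray(D,*q)))
for n,c,b in (('S',S,(180,190,500,380)),('D',D,(180,200,420,440))):
    im=c['frame'][b[1]:b[3],b[0]:b[2],::-1]; cv2.imwrite(f'pics/z{n}.png',cv2.resize(im,None,fx=2.4,fy=2.4,interpolation=cv2.INTER_CUBIC))
E
```

```text
brass (306.74594594594595, 218.91261261261258, (296, 208, 22, 23)) (378.7161202185792, 251.33060109289616, (365, 239, 29, 26)) (array([452.94093473, -68.56382673,  11.23637952]), [1.0, 1.0])
red (194.09278081834765, 208.69976544175137, (179, 195, 30, 29)) (333.4678636481915, 188.10798855061148, (319, 176, 30, 25)) (array([ 538.04273674, -288.96532908,   14.90246133]), [1.0, 1.0])
steelmid (array([613.76859418, -83.38381686,  14.21972162]), [0.2, 0.2])
tip (array([544.72392266, 195.55466121, 128.25135959]), [2.0, 2.0])
foot (array([545.25283513, 198.91730456,  59.1064419 ]), [2.0, 2.0])
```

View pics/zS.png

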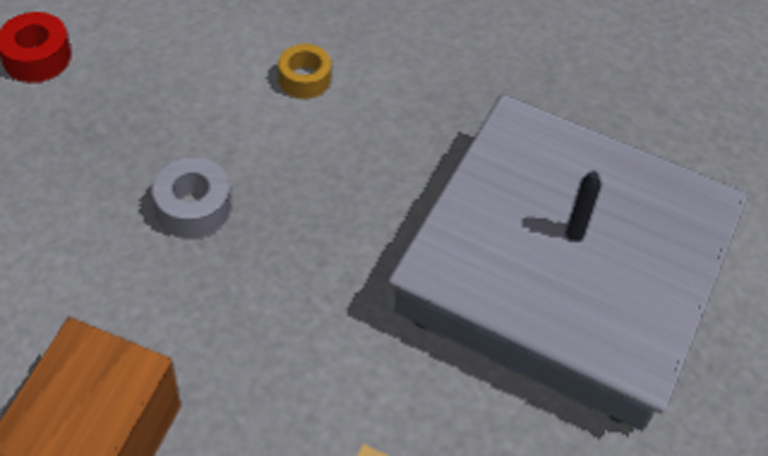

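View pics/zD.png

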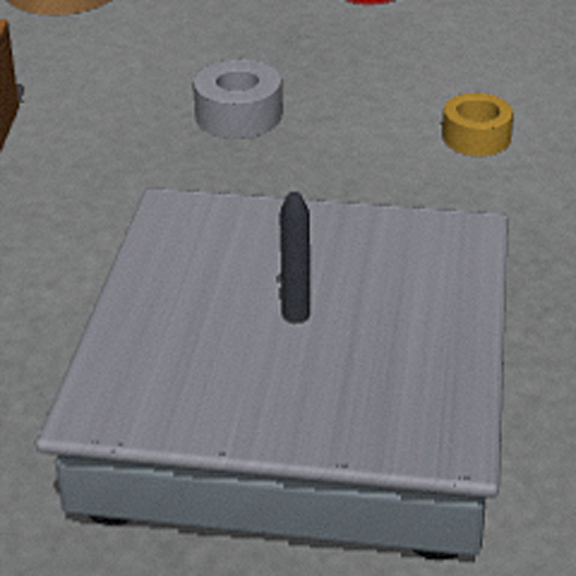

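```bash
python3 -m handwheel '{"fingers":[0,0,0,0,0,0,0,0,0,0,0,0],"xyz":[[0.015,-0.01,0],[0.04,-0.027,0],[0.07,-0.047,0],[0.1,-0.067,0],[0.13,-0.087,0],[0.16,-0.107,0],[0.19,-0.127,0],[0.22,-0.147,0],[0.25,-0.167,0],[0.28,-0.187,0],[0.31,-0.207,0],[0.33,-0.22,0]],"yaw":[0,0,0,0,0,0,0,0,0,0,0,0]}'
python3 -m handwheel '{"fingers":[0,0,0,0,0,0,0,0,0,0],"xyz":[[0.03,-0.02,0],[0.06,-0.04,0],[0.09,-0.06,0],[0.12,-0.08,0],[0.15,-0.1,0],[0.17,-0.115,0],[0.18,-0.12,0],[0.185,-0.123,0],[0.185,-0.123,0],[0.185,-0.123,0]],"yaw":[0,0,0,0,0,0,0,0,0,0]}'
python3 - <<'E'
from h import *
c=cam('wrist','w1'); np.save('w1.npy',c,allow_pickle=True); s=bot.observe(); print(s['joint_positions'].round(3),s['ee_pos'],s['tool_rot'],c['position'],c['attitude'])
E
```

```text
time: 1.25
ee_pos: [408.5, -260.7, 246.8]
tool_rot: [-3.141, -0.001, 0.249]
wrist_force: [1.0, -0.6, 0.8]
grip_width: 1.001
time: 2.08
ee_pos: [555.7, -99.4, 246.5]
tool_rot: [3.142, 0.001, 0.247]
wrist_force: [-0.3, 0.1, 0.6]
grip_width: 1.0
[-0.388  0.158  1.634 -0.     1.35   0.937] [555.53023428 -99.66345892 246.57957482] [3.14149489e+00 6.74011616e-04 2.46681749e-01] [623.78359234 -82.94421289 384.91928386] [-2.81152099e-01 -4.17548561e-04 -1.32246551e+00]
```

View pics/w1.png

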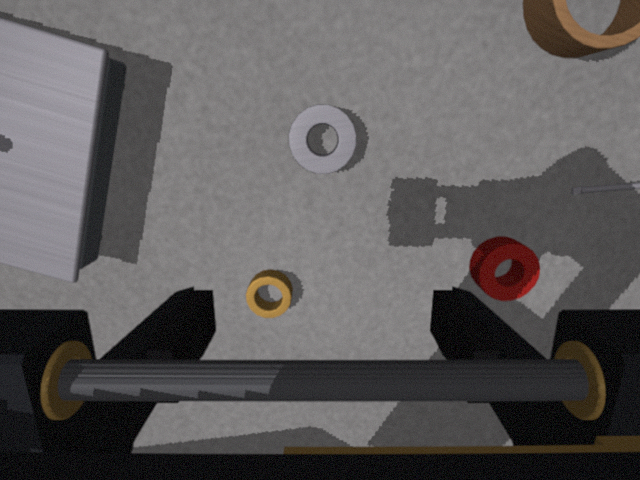

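The wrist view shows steel at (323,139), brass at (270,294), and red at (505,268). I'll shift along to get a second wrist view of steel and brass.

```bash
python3 -m handwheel '{"fingers":[0,0,0,0,0,0],"xyz":[[0.03,0,0],[0.06,0,0],[0.08,0,0],[0.08,0,0],[0.08,0,0],[0.08,0,0]],"yaw":[0,0,0,0,0,0]}'
python3 - <<'E'
from h import *
c=cam('wrist','w2'); np.save('w2.npy',c,allow_pickle=True); s=bot.observe(); print(s['ee_pos'],s['tool_rot'])
S=cam('scene');D=cam('side'); np.save('S.npy',S,allow_pickle=True);np.save('D.npy',D,allow_pickle=True)
for nm in('w1','w2'):
    c=np.load(nm+'.npy',allow_pickle=True).item(); im=c['frame']
    g=cv2.GaussianBlur(cv2.cvtColor(im,cv2.COLOR_RGB2GRAY),(3,3),0)
    for z in (0,):
        u,v=map(int,proj(c,(614,-83,29))); r=60
        y0=max(v-r,0);x0=u-r
        sub=g[y0:v+r,x0:u+r]
        print(nm,u,v,sub[r if y0 else v, ::6])
        ci=cv2.HoughCircles(cv2.resize(sub,None,fx=3,fy=3,interpolation=cv2.INTER_CUBIC),cv2.HOUGH_GRADIENT_ALT,1.5,10,param1=150,param2=0.6,minRadius=30,maxRadius=130)
        if ci is not None: print((ci[0]/3+[x0,y0,0]).round(1))
    u,v=map(int,proj(c,(614,-83,29)))
    cv2.imwrite(f'pics/z{nm}.png',cv2.resize(im[max(v-60,0):v+60,u-80:u+80,::-1],None,fx=4,fy=4,interpolation=cv2.INTER_CUBIC))
E
```

```text
time: 2.63
ee_pos: [632.7, -80.0, 246.4]
tool_rot: [-3.141, 0.001, 0.247]
wrist_force: [-0.5, 0.8, 0.4]
grip_width: 1.002
[632.64424396 -79.9543897  246.62561695] [-3.14144444e+00  8.39272854e-04  2.46493982e-01]
w1 319 138 [129 128 131 124 131 143 152 150  69  77  78 127 126 105 146 144 115  78
  81 127]
[[323.  140.   33.7]
 [323.  140.   16.7]]
w2 319 226 [124 126 128 128 128 120 148 145  89  76  76 127 132 105 142 141  78  74
 135 127]
[[322.  227.5  31.3]
 [322.  227.5  15. ]
 [316.  215.5  22.6]]
```

View pics/zw1.png

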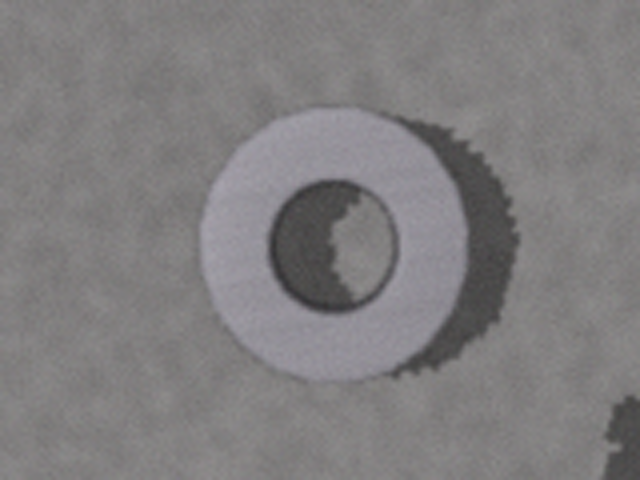

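View pics/w2.png

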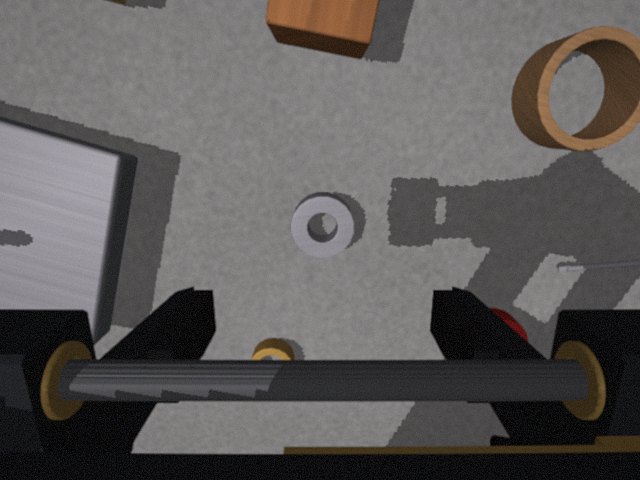

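```bash
cat >> h.py <<'E'
def ell(c,mask,u,v,r):
    u,v=int(u),int(v); m=np.zeros_like(mask); y0,x0=max(v-r,0),max(u-r,0); m[y0:v+r,x0:u+r]=mask[y0:v+r,x0:u+r]
    m=cv2.morphologyEx(m,cv2.MORPH_OPEN,np.ones((3,3),np.uint8))
    cs,h=cv2.findContours(m,cv2.RETR_CCOMP,cv2.CHAIN_APPROX_NONE)
    i=max(range(len(cs)),key=lambda i:cv2.contourArea(cs[i])); out=[cv2.fitEllipse(cv2.convexHull(cs[i]))]
    ch=[k for k in range(len(cs)) if h[0][k][3]==i and len(cs[k])>15]
    for k in ch: out.append(cv2.fitEllipse(cv2.convexHull(cs[k])))
    return out
def steelmask(c,t=8):
    f=cv2.GaussianBlur(c['frame'],(3,3),0).astype(int); return (((f[:,:,2]-f[:,:,1])>t)*255).astype(np.uint8)
def brassmask(c):
    return cv2.inRange(cv2.cvtColor(c['frame'],cv2.COLOR_RGB2HSV),(15,120,80),(30,255,255))
E
python3 - <<'E'
from h import *
C={k:np.load(k+'.npy',allow_pickle=True).item() for k in('w1','w2','S','D')}
f=C['w1']['frame']; print(f[139,295:305],f[139,270:273])
ce=[]
for k in('w1','w2'):
    c=C[k]; e=ell(c,steelmask(c),*proj(c,(614,-83,29)),50)
    for q in e: print(k,np.round(q[0]+q[1],1),plane(c,*q[0],29).round(1))
    ce.append(ray(c,*e[0][0]))
print('w1+w2',tri(*ce))
e=ell(C['w1'],brassmask(C['w1']),270,294,40)
for q in e: print('brass',np.round(q[0]+q[1],1),plane(C['w1'],*q[0],23).round(1))
# hole rim near sides in scene/side for top centre
for k in('S','D'):
    c=C[k]
    for n,m,p in(('steel',steelmask(c),(614,-83,20)),('brass',brassmask(c),(453,-69,12))):
        for q in ell(c,m,*proj(c,p),30): print(k,n,np.round(q[0]+q[1],1),plane(c,*q[0],29 if n=='steel' else 23).round(1))
E
```

```text
[[154 151 160]
 [156 152 159]
 [152 149 155]
 [152 148 154]
 [149 147 155]
 [154 150 157]
 [151 147 154]
 [151 149 158]
 [146 146 153]
 [148 147 153]] [[134 133 133]
 [131 131 133]
 [133 130 133]]
w1 [297.7 120.7   3.6   4.3] [624.1 -60.8  29. ]Traceback (most recent call last):
  File "<stdin>", line 6, in <module>
  File "h.py", line 24, in ell
    i=max(range(len(cs)),key=lambda i:cv2.contourArea(cs[i])); out=[cv2.fitEllipse(cv2.convexHull(cs[i]))]
ValueError: max() iterable argument is empty
```

```bash
sed -i 's/t=8/t=4/; s/(3,3),0).astype/(5,5),0).astype/' h.py
python3 - <<'E'
from h import *
C={k:np.load(k+'.npy',allow_pickle=True).item() for k in('w1','w2','S','D')}
ce=[]
for k in('w1','w2'):
    c=C[k]; e=ell(c,steelmask(c),*proj(c,(614,-83,29)),50)
    for q in e: print(k,np.round(q[0]+q[1],1),plane(c,*q[0],29).round(1))
    ce.append(ray(c,*e[0][0]))
print('w1+w2',tri(*ce))
e=ell(C['w1'],brassmask(C['w1']),270,294,40)
for q in e: print('brass',np.round(q[0]+q[1],1),plane(C['w1'],*q[0],23).round(1))
for k in('S','D'):
    c=C[k]
    for n,m,p in(('steel',steelmask(c),(614,-83,20)),('brass',brassmask(c),(453,-69,12))):
        try:
          for q in ell(c,m,*proj(c,p),30): print(k,n,np.round(q[0]+q[1],1),plane(c,*q[0],29 if n=='steel' else 23).round(1))
        except Exception as x: print(k,n,x)
cv2.imwrite('pics/zs2.png',np.hstack([cv2.resize(C['S']['frame'][240:300,230:290,::-1],None,fx=6,fy=6,interpolation=cv2.INTER_CUBIC),cv2.resize(C['D']['frame'][210:270,250:310,::-1],None,fx=6,fy=6,interpolation=cv2.INTER_CUBIC)]))
E
```

```text
w1 [322.  138.6  66.8  68.6] [614.7 -84.8  29. ]
w1 [321.9 138.9  33.6  34.6] [614.4 -84.8  29. ]
w2 [321.9 226.   61.9  63.1] [615.3 -84.6  29. ]
w2 [321.8 226.8  30.8  31.7] [614.6 -84.7  29. ]
w1+w2 (array([614.65048461, -84.78983697,  26.29836236]), [0.0, 0.0])
brass [267.8 295.5  41.9  45.6] [454.7 -69.7  23. ]
brass [268.1 296.3  27.   29. ] [453.9 -70.1  23. ]
S steel [256.6 267.1  63.3 127.7] [617.9 -86.8  29. ]
S steel [277.4 289.9   7.3  12.6] [644.2 -28.   29. ]
S steel [267.  250.1   7.3   9.9] [574.7 -90.3  29. ]
S brass [306.4 219.2  22.3  22.7] [464.8 -63.   23. ]
S brass [306.2 219.3   4.9   9.9] [465.3 -63.4  23. ]
D steel [278.5 240.3  33.6  38.8] [610.7 -60.7  29. ]
D brass [378.4 251.3  26.5  31.5] [453.5 -50.9  23. ]
```

View pics/zs2.png

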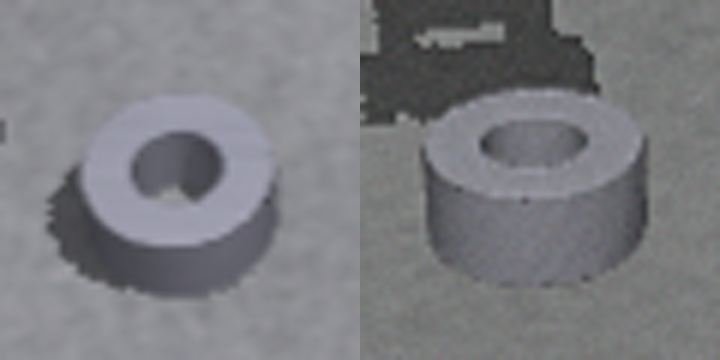

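```bash
python3 - <<'E'
from h import *
C={k:np.load(k+'.npy',allow_pickle=True).item() for k in('w1','w2','S','D')}
print(tri(ray(C['w1'],322,138.6),ray(C['S'],259.7,268.3),ray(C['D'],279.3,234)))
E
python3 -m handwheel '{"fingers":[0,0,0,0,0,0,0,0,0,0,0,0],"xyz":[[-0.006,0,0.01],[-0.012,0,0.03],[-0.0186,0,0.055],[-0.0186,0,0.085],[-0.0186,0,0.115],[-0.0186,0,0.145],[-0.0186,0,0.17],[-0.0186,0,0.192],[-0.0186,0,0.21],[-0.0186,0,0.22],[-0.0186,0,0.2255],[-0.0186,0,0.2255]],"yaw":[0,0,0,0,0,0,0,0,0,0,0,0]}'
python3 - <<'E'
from h import *
c=cam('wrist','w3');D=cam('side');np.save('w3.npy',c,allow_pickle=True)
cv2.imwrite('pics/d3.png',np.hstack([cv2.resize(D['frame'][130:290,180:380,::-1],(750,600))]))
print(bot.observe()['ee_pos'])
E
```

```text
(array([614.16416228, -84.06139616,  25.44155377]), [0.9, 2.1, 1.9])
time: 3.78
ee_pos: [615.0, -83.6, 20.6]
tool_rot: [-3.141, 0.001, 0.247]
wrist_force: [-0.0, -0.8, -0.8]
grip_width: 0.998
[616.40767474 -83.86656947  22.37267435]
```

View pics/w3.png

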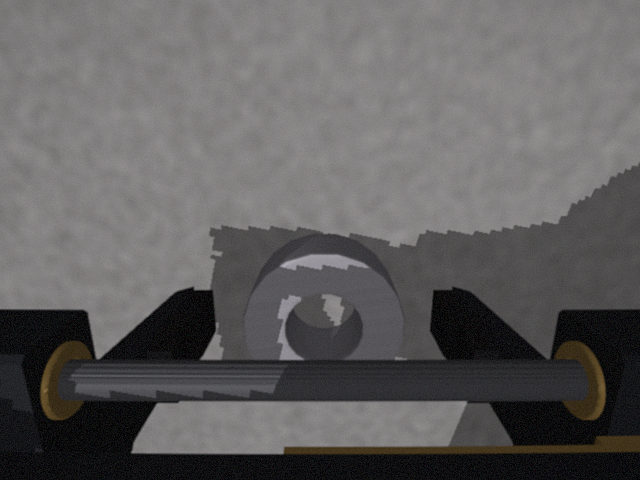

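View pics/d3.png

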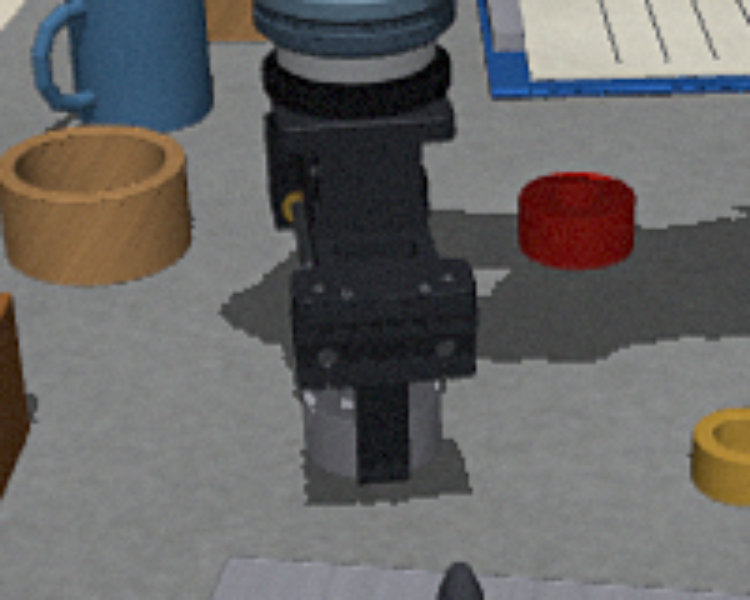

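The ring sits centred between the jaws: ring column ≈324, jaw midpoint 323.5. Closing the fingers.

```bash
python3 -m handwheel '{"fingers":[1,1,1,1,1,1,1,1],"xyz":[[0,0,0],[0,0,0],[0,0,0],[0,0,0],[0,0,0],[0,0,0],[0,0,0],[0,0,0]],"yaw":[0,0,0,0,0,0,0,0]}' 40
python3 -m handwheel '{"fingers":[1,1,1,1,1,1,1,1,1,1,1,1],"xyz":[[0,0,-0.005],[0,0,-0.015],[0,0,-0.03],[0,0,-0.05],[0,0,-0.075],[0,0,-0.1],[0,0,-0.125],[0,0,-0.15],[0,0,-0.165],[0,0,-0.175],[0,0,-0.18],[0,0,-0.18]],"yaw":[0,0,0,0,0,0,0,0,0,0,0,0]}'
python3 - <<'E'
from h import *
c=cam('wrist','w4');print(bot.observe()['ee_pos'],bot.observe()['grip_width'],bot.observe()['joint_positions'].round(2))
D=cam('side');S=cam('scene')
cv2.imwrite('pics/sd4.png',np.hstack([cv2.resize(D['frame'][50:250,220:420,::-1],(400,400)),cv2.resize(S['frame'][100:300,150:350,::-1],(400,400))]))
E
```

```text
time: 4.55
ee_pos: [616.1, -83.7, 21.8]
tool_rot: [3.141, -0.001, 0.248]
wrist_force: [-0.6, 0.3, 4.8]
grip_width: 0.674
time: 5.55
ee_pos: [615.8, -83.5, 201.8]
tool_rot: [3.141, -0.001, 0.248]
wrist_force: [-0.3, 0.4, -4.9]
grip_width: 0.671
[615.28302559 -83.39760788 200.62054657] 0.6688725023920277 [-0.33  0.32  1.53  0.    1.29  1.  ]
```

View pics/w4.png

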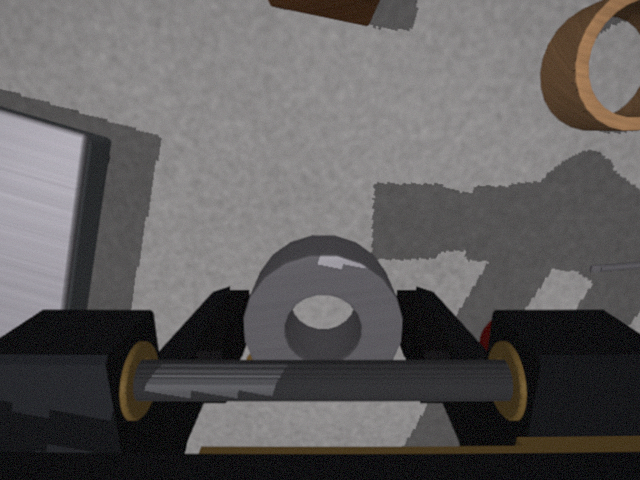

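View pics/sd4.png

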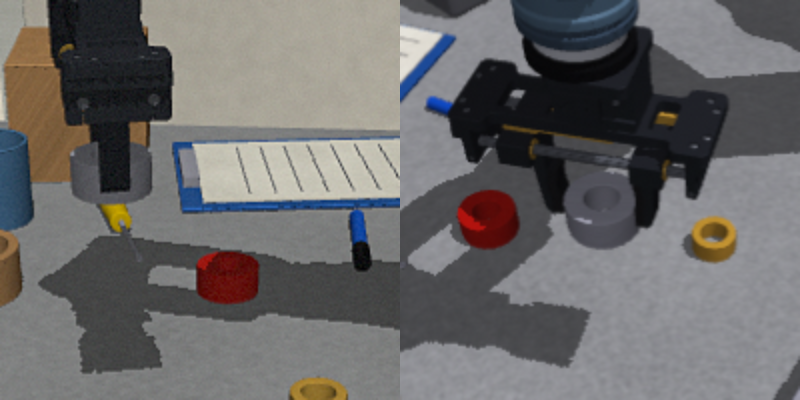

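The steel ring is held level; its weight reads 4.9 N and it is centred at column 324. Moving so the wrist camera can see the post.

```bash
python3 -m handwheel '{"fingers":[1,1,1,1,1,1,1,1,1,1,1,1],"xyz":[[-0.003,-0.01,0],[-0.008,-0.03,0],[-0.016,-0.055,0],[-0.024,-0.085,0],[-0.032,-0.115,0],[-0.04,-0.145,0],[-0.048,-0.175,0],[-0.056,-0.205,0],[-0.064,-0.235,0],[-0.072,-0.26,0],[-0.078,-0.28,0],[-0.08,-0.289,0]],"yaw":[0,0,0,0,0,0,0,0,0,0,0,0]}'
python3 -m handwheel '{"fingers":[1,1,1],"xyz":[[0,0,0],[0,0,0],[0,0,0]],"yaw":[0,0,0]}'
python3 - <<'E'
from h import *
c=cam('wrist','w5');np.save('w5.npy',c,allow_pickle=True);s=bot.observe();print(s['ee_pos'],s['tool_rot'])
S=cam('scene','s5');D=cam('side','d5');np.save('S5.npy',S,allow_pickle=True);np.save('D5.npy',D,allow_pickle=True)
E
```

```text
time: 6.7
ee_pos: [464.4, 179.4, 200.2]
tool_rot: [-3.14, 0.002, 0.25]
wrist_force: [-0.8, 0.1, -5.4]
grip_width: 0.669
time: 6.95
ee_pos: [467.7, 176.3, 201.0]
tool_rot: [3.141, 0.0, 0.247]
wrist_force: [0.4, -0.4, -4.0]
grip_width: 0.668
[467.84089456 176.10210916 201.12124561] [ 3.14124134e+00 -1.61768124e-05  2.46661525e-01]
```

View pics/w5.png

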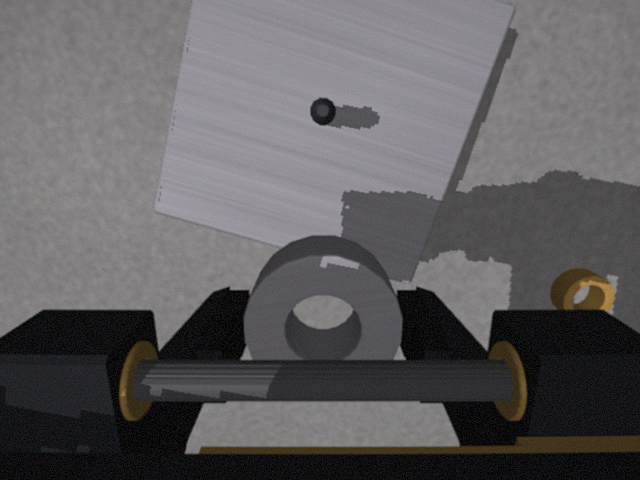

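View pics/d5.png

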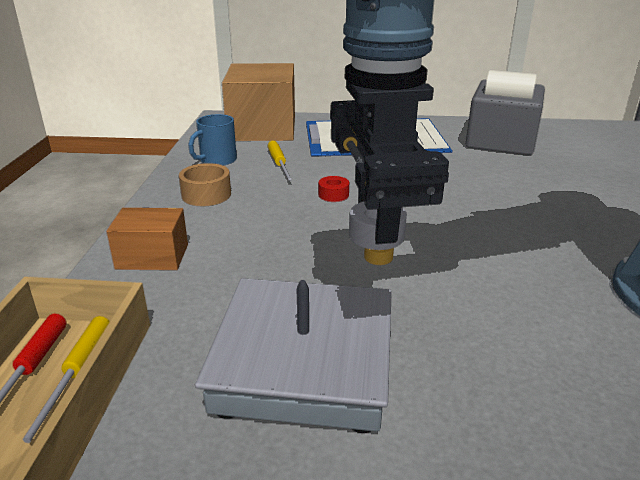

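The wrist view has the post seen nearly end-on at (322,111); the held ring's hole spans columns 285–361, with its top at row 295. I'll compute the post axis, plus the ring centre in the same camera.

Run:
```python
from h import *
c=np.load('w5.npy',allow_pickle=True).item();S=np.load('S5.npy',allow_pickle=True).item();D=np.load('D5.npy',allow_pickle=True).item()
print(c['position'],c['attitude'])
g=cv2.cvtColor(c['frame'],cv2.COLOR_RGB2GRAY)
m=cv2.inRange(g,0,62); 
for q in ell(c,m,322,111,22): print('post',np.round(q[0]+q[1],1),plane(c,*q[0],120).round(1),plane(c,*q[0],60).round(1))
# post edges in S and D: dark mask
P=[]
for n,k,b in(('S',S,(405,255,440,300)),('D',D,(290,275,316,338))):
    gg=cv2.cvtColor(k['frame'],cv2.COLOR_RGB2GRAY)[b[1]:b[3],b[0]:b[2]]
    for r in range(0,gg.shape[0],5):
        x=np.where(gg[r]<62)[0]; print(n,r+b[1],(x.min()+b[0],x.max()+b[0]) if len(x) else None)
E0='';
tcp=np.array([467.84,176.1,201.12]); yaw=.2467; ex=np.array([np.cos(yaw),np.sin(yaw),0]); ey=np.array([np.sin(yaw),-np.cos(yaw),0])
for ox in(-4,-2,0,2):
    ctr=tcp+ex*ox+[0,0,-21+29]
    t=np.linspace(0,2*np.pi,73); H=np.array([proj(c,ctr+14*(np.cos(a)*ex+np.sin(a)*ey)) for a in t]);O=np.array([proj(c,ctr+30*(np.cos(a)*ex+np.sin(a)*ey)) for a in t])
    print(ox,'hole',H.min(0).round(1),H.max(0).round(1),'outer',O.min(0).round(1),O.max(0).round(1))
cv2.imwrite('pics/z5.png',cv2.resize(c['frame'][220:380,220:430,::-1],None,fx=3.7,fy=3.7,interpolation=cv2.INTER_CUBIC))
```

```text
[535.68142134 192.74619334 339.53744533] [-2.80384712e-01 -8.44361849e-04 -1.32252870e+00]
post [322.9 111.3  24.8  26. ] [544.  194.5 120. ] [546.3 195.   60. ]
post [322.2 109.9  12.5  12.7] [544.6 195.1 120. ] [547.  195.7  60. ]
S 255 None
S 260 None
S 265 (np.int64(423), np.int64(429))
S 270 (np.int64(421), np.int64(428))
S 275 (np.int64(420), np.int64(426))
S 280 (np.int64(418), np.int64(425))
S 285 (np.int64(416), np.int64(423))
S 290 None
S 295 None
D 275 None
D 280 (np.int64(301), np.int64(303))
D 285 (np.int64(298), np.int64(306))
D 290 (np.int64(297), np.int64(308))
D 295 (np.int64(297), np.int64(308))
D 300 (np.int64(297), np.int64(308))
D 305 (np.int64(297), np.int64(308))
D 310 (np.int64(297), np.int64(308))
D 315 (np.int64(297), np.int64(308))
D 320 (np.int64(297), np.int64(308))
D 325 (np.int64(298), np.int64(308))
D 330 (np.int64(298), np.int64(308))
D 335 None
-4 hole [283.1 300.8] [358.7 368.4] outer [239.8 258.7] [402.  403.9]
-2 hole [282.9 295.7] [358.9 363.8] outer [239.5 253.2] [402.3 399.6]
0 hole [282.8 290.5] [359.  359.2] outer [239.1 247.7] [402.6 395.2]
2 hole [282.6 285.3] [359.2 354.6] outer [238.8 242.2] [402.9 390.8]
```

View pics/z5.png

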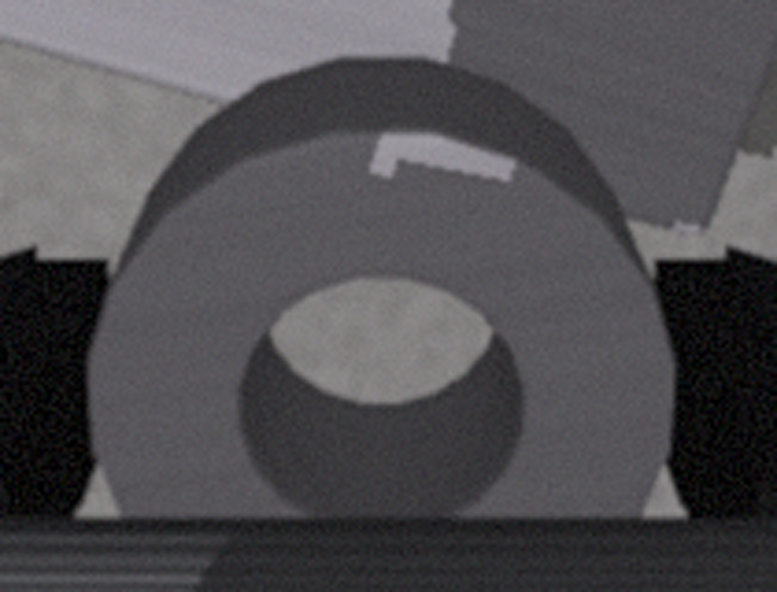

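```bash
python3 -m handwheel '{"fingers":[1,1,1,1,1,1,1,1],"xyz":[[0.01,0,0],[0.03,0,0],[0.055,0,0],[0.07,0,0],[0.078,0,0.01],[0.0807,-0.0003,0.02],[0.0807,-0.0003,0.025],[0.0807,-0.0003,0.025]],"yaw":[0,0,0,0,0,0,0,0]}'
python3 - <<'E'
from h import *
c=cam('wrist','w6');s=bot.observe();print(s['ee_pos'],s['tool_rot'])
S=cam('scene','s6');D=cam('side','d6')
cv2.imwrite('pics/sd6.png',np.hstack([cv2.resize(S['frame'][180:320,350:490,::-1],(400,400),interpolation=2),cv2.resize(D['frame'][210:350,230:370,::-1],(400,400),interpolation=2)]))
E
```

```text
time: 7.77
ee_pos: [544.0, 196.6, 173.7]
tool_rot: [-3.141, 0.005, 0.247]
wrist_force: [-0.0, 0.3, -5.0]
grip_width: 0.668
[544.23209202 196.70932117 174.7108501 ] [-3.14127224  0.00335009  0.24753914]
```

View pics/sd6.png

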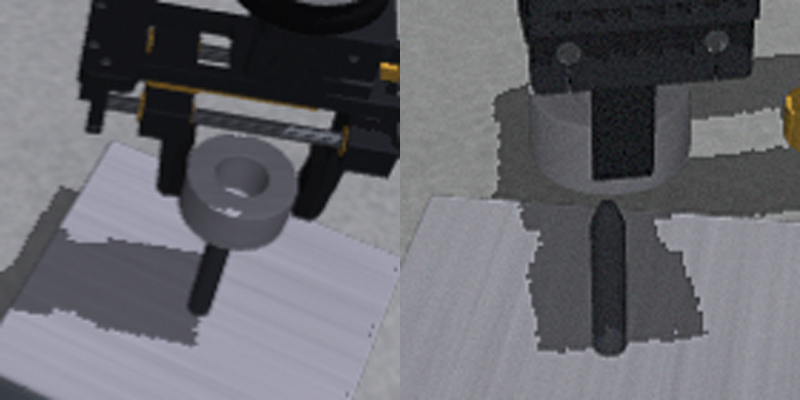

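View pics/w6.png

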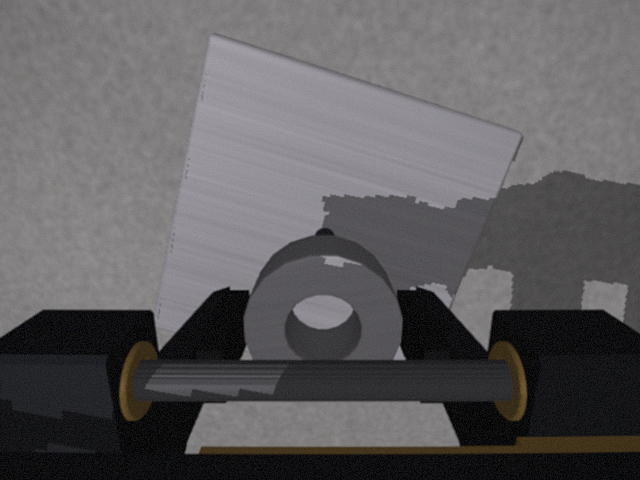

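```bash
python3 -m handwheel '{"fingers":[1,1,1],"xyz":[[0,0,0],[0,0,0],[0,0,0]],"yaw":[0,0,0]}'
python3 - <<'E'
from h import *
s=bot.observe();print(s['ee_pos'],s['tool_rot'])
S=cam('scene');D=cam('side')
# post axis fit using S and D: two lines -> solve (x,y) of vertical axis
print('axis pts S rows: ', [proj(S,(545,196,z)) for z in (60,90,120)], 'D',[proj(D,(545,196,z)) for z in (60,90,120)])
for n,k,b in(('S',S,(400,262,440,292)),('D',D,(285,278,320,336))):
    gg=cv2.cvtColor(k['frame'],cv2.COLOR_RGB2GRAY)
    for r in range(b[1],b[3],6):
        x=np.where(gg[r,b[0]:b[2]]<58)[0]; print(n,r,(x.min()+b[0]+x.max()+b[0])/2 if len(x) else None, end=' ')
print()
for n,k in(('S',S),('D',D)):
    t=np.linspace(0,2*np.pi,73)
    for z in(152,181):
        O=np.array([proj(k,(545+30*np.cos(a),196+30*np.sin(a),z)) for a in t]); print(n,z,O.min(0).round(1),O.max(0).round(1))
cv2.imwrite('pics/s7.png',cv2.resize(S['frame'][215:315,390:490,::-1],(600,600),interpolation=2))
cv2.imwrite('pics/d7.png',cv2.resize(D['frame'][235:335,255:355,::-1],(600,600),interpolation=2))
E
```

```text
time: 8.17
ee_pos: [545.6, 197.1, 176.9]
tool_rot: [3.141, -0.001, 0.248]
wrist_force: [0.6, -0.1, -4.0]
grip_width: 0.672
[545.58740479 197.14013727 176.90043817] [ 3.14149373e+00 -1.11117765e-03  2.47809221e-01]
axis pts S rows:  [(np.float64(419.3039111418974), np.float64(286.27489342608163)), (np.float64(422.57962516112843), np.float64(275.9983209515709)), (np.float64(426.0502615714108), np.float64(265.0981760162802))] D [(np.float64(302.2135367317547), np.float64(331.027372256879)), (np.float64(301.87924080741624), np.float64(310.3474332100775)), (np.float64(301.52896635585626), np.float64(288.6595450133267))]
S 262 None S 268 425.5 S 274 423.0 S 280 421.0 S 286 419.5 D 278 None D 284 302.0 D 290 302.5 D 296 302.5 D 302 302.5 D 308 302.5 D 314 302.5 D 320 302.5 D 326 302.5 D 332 303.0 
S 152 [410.7 238.1] [449.4 268.1]
S 181 [413.9 226. ] [453.8 256.3]
D 152 [273.3 249.9] [329. 280.]
D 181 [272.2 227.3] [329.3 256.2]
```

View pics/s7.png

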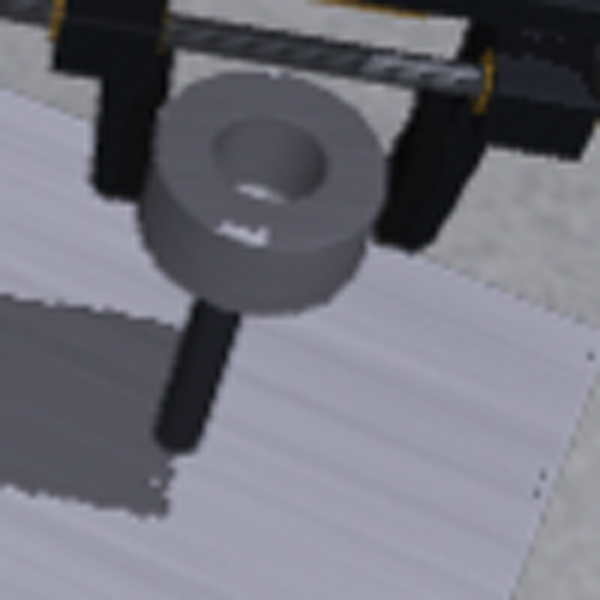

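View pics/d7.png

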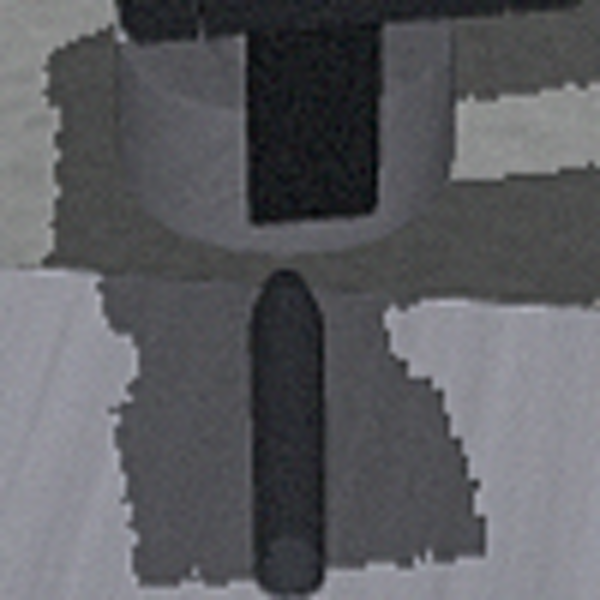

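Both views put the ring within about 1.3 mm of the post axis. I'll take out part of that offset and lower slowly.

```bash
python3 -m handwheel '{"fingers":[1,1,1,1,1,1,1,1,1,1,1,1],"xyz":[[0.0005,0.0007,0],[0.0005,0.0007,0.004],[0.0005,0.0007,0.01],[0.0005,0.0007,0.016],[0.0005,0.0007,0.022],[0.0005,0.0007,0.028],[0.0005,0.0007,0.034],[0.0005,0.0007,0.04],[0.0005,0.0007,0.045],[0.0005,0.0007,0.05],[0.0005,0.0007,0.05],[0.0005,0.0007,0.05]],"yaw":[0,0,0,0,0,0,0,0,0,0,0,0]}'
python3 - <<'E'
from h import *
S=cam('scene');D=cam('side');print(bot.observe()['wrist_force'],bot.observe()['ee_pos'])
cv2.imwrite('pics/sd8.png',np.hstack([cv2.resize(S['frame'][215:315,380:480,::-1],(400,400),interpolation=2),cv2.resize(D['frame'][255:355,255:355,::-1],(400,400),interpolation=2)]))
E
```

```text
time: 9.27
ee_pos: [545.9, 196.5, 125.9]
tool_rot: [-3.142, 0.001, 0.248]
wrist_force: [-0.5, 0.7, -4.5]
grip_width: 0.673
[ 0.46884526 -0.64481318 -4.24112054] [546.39571785 196.56438549 126.56372255]
```

View pics/sd8.png

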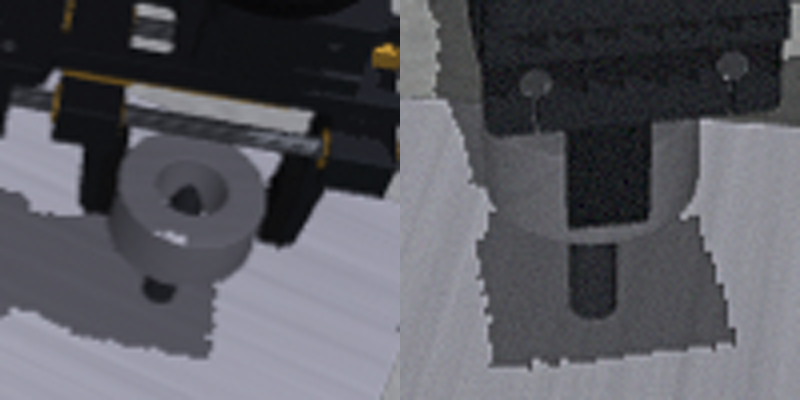

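The post tip is visible inside the hole in the scene view and forces are unchanged. Continuing slowly.

```bash
python3 -m handwheel '{"fingers":[1,1,1,1,1,1,1,1,1,1,1,1],"xyz":[[0,0,0.004],[0,0,0.009],[0,0,0.014],[0,0,0.019],[0,0,0.024],[0,0,0.029],[0,0,0.034],[0,0,0.037],[0,0,0.039],[0,0,0.041],[0,0,0.042],[0,0,0.042]],"yaw":[0,0,0,0,0,0,0,0,0,0,0,0]}'
python3 -m handwheel '{"fingers":[1,1,1],"xyz":[[0,0,0.001],[0,0,0.001],[0,0,0.001]],"yaw":[0,0,0]}'
python3 -m handwheel '{"fingers":[1,1,1],"xyz":[[0,0,0.001],[0,0,0.001],[0,0,0.001]],"yaw":[0,0,0]}'
```

```text
time: 10.37
ee_pos: [546.1, 196.5, 84.1]
tool_rot: [3.142, 0.0, 0.248]
wrist_force: [-0.2, -0.4, -4.7]
grip_width: 0.672
time: 10.62
ee_pos: [546.2, 196.5, 83.4]
tool_rot: [3.142, -0.0, 0.248]
wrist_force: [-0.1, -0.1, -4.7]
grip_width: 0.669
time: 10.87
ee_pos: [546.0, 196.5, 82.2]
tool_rot: [-3.142, 0.0, 0.248]
wrist_force: [-0.4, -0.8, -4.6]
grip_width: 0.667
```

```bash
python3 -m handwheel '{"fingers":[1,1,1],"xyz":[[0,0,0.0007],[0,0,0.0007],[0,0,0.0007]],"yaw":[0,0,0]}'
python3 -m handwheel '{"fingers":[1,1,1],"xyz":[[0,0,0.0007],[0,0,0.0007],[0,0,0.0007]],"yaw":[0,0,0]}'
python3 - <<'E'
from h import *
S=cam('scene');D=cam('side');print(bot.observe()['wrist_force'],bot.observe()['ee_pos'])
cv2.imwrite('pics/sd9.png',np.hstack([cv2.resize(S['frame'][215:315,380:480,::-1],(400,400),interpolation=2),cv2.resize(D['frame'][265:365,255:355,::-1],(400,400),interpolation=2)]))
E
```

```text
time: 11.12
ee_pos: [546.2, 196.5, 81.8]
tool_rot: [3.142, -0.0, 0.248]
wrist_force: [-0.8, -0.1, -1.1]
grip_width: 0.672
time: 11.37
ee_pos: [546.2, 196.6, 81.7]
tool_rot: [3.141, -0.0, 0.248]
wrist_force: [-5.0, -1.1, 6.7]
grip_width: 0.669
[-4.20793927 -1.172682    5.49776616] [546.24128397 196.56006001  81.73144734]
```

View pics/sd9.png

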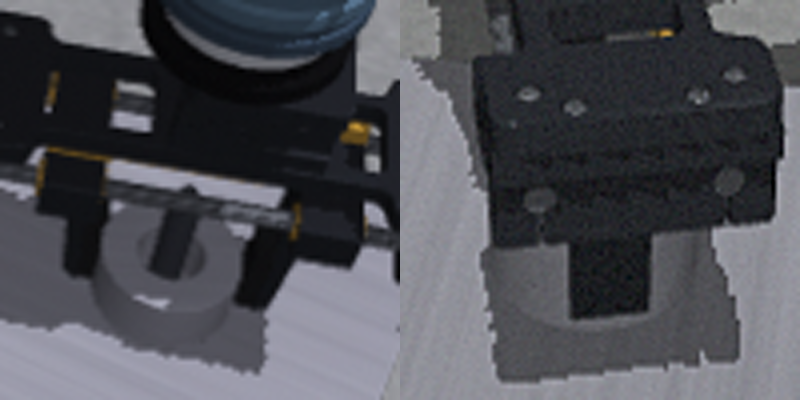

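The weight is off the fingers (wrist Fz went from −4.7 to +5.5 N), so the ring sits on the pan with the post centred in its hole. Releasing and rising straight up.

```bash
python3 -m handwheel '{"fingers":[0,0,0,0,0,0],"xyz":[[0,0,0],[0,0,0],[0,0,0],[0,0,0],[0,0,0],[0,0,0]],"yaw":[0,0,0,0,0,0]}'
python3 -m handwheel '{"fingers":[0,0,0,0,0,0,0,0,0,0],"xyz":[[0,0,-0.005],[0,0,-0.015],[0,0,-0.03],[0,0,-0.05],[0,0,-0.075],[0,0,-0.1],[0,0,-0.125],[0,0,-0.145],[0,0,-0.155],[0,0,-0.16]],"yaw":[0,0,0,0,0,0,0,0,0,0]}'
python3 - <<'E'
from h import *
S=cam('scene');D=cam('side');print(bot.observe()['wrist_force'],bot.observe()['ee_pos'])
np.save('S.npy',S,allow_pickle=True);np.save('D.npy',D,allow_pickle=True)
cv2.imwrite('pics/sd10.png',np.hstack([cv2.resize(S['frame'][215:315,380:480,::-1],(400,400),interpolation=2),cv2.resize(D['frame'][255:355,255:355,::-1],(400,400),interpolation=2)]))
E
```

```text
time: 11.97
ee_pos: [546.2, 196.5, 80.8]
tool_rot: [3.142, -0.0, 0.248]
wrist_force: [0.2, -0.6, -0.0]
grip_width: 1.001
time: 12.8
ee_pos: [547.1, 196.7, 243.6]
tool_rot: [3.141, -0.004, 0.248]
wrist_force: [-0.3, 0.4, 0.5]
grip_width: 1.003
[-0.33776317  0.77926196 -0.74036708] [546.31674958 196.57693504 241.53541319]
```

View pics/sd10.png

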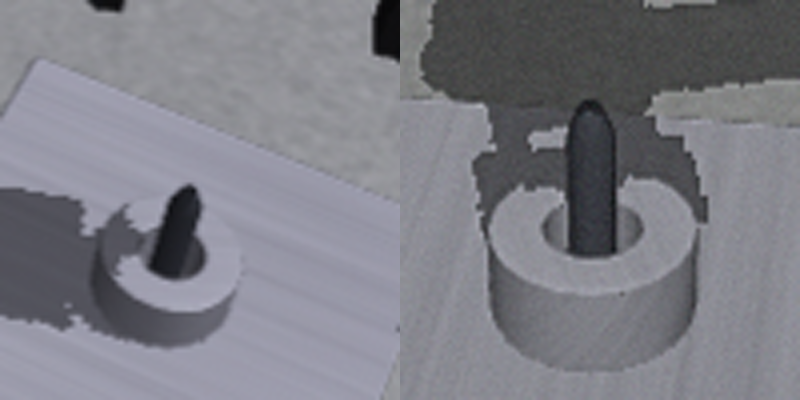

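Steel lies flat on the pan, centred around the post. Next is the brass ring: I'll hover over it and check again.

```bash
python3 -m handwheel '{"fingers":[0,0,0,0,0,0,0,0,0,0,0,0],"xyz":[[-0.007,0.01,0],[-0.019,0.028,0],[-0.035,0.053,0],[-0.052,0.079,0],[-0.069,0.105,0],[-0.086,0.131,0],[-0.103,0.157,0],[-0.12,0.182,0],[-0.136,0.206,0],[-0.148,0.224,0],[-0.154,0.233,0],[-0.155,0.235,0]],"yaw":[0,0,0,0,0,0,0,0,0,0,0,0]}'
python3 -m handwheel '{"fingers":[0,0,0,0,0,0,0,0,0],"xyz":[[0,0,0.01],[0,0,0.03],[0,0,0.055],[0,0,0.085],[0,0,0.115],[0,0,0.14],[0,0,0.155],[0,0,0.16],[0,0,0.16]],"yaw":[0,0,0,0,0,0,0,0,0]}'
python3 - <<'E'
from h import *
c=cam('wrist','w11');s=bot.observe();print(s['ee_pos'],s['tool_rot'])
try:
  for q in ell(c,brassmask(c),*proj(c,(453.5,-69.3,12)),90): print('brass',np.round(q[0]+q[1],1),plane(c,*q[0],23).round(1))
except Exception as e: print(e)
E
```

```text
time: 13.9
ee_pos: [452.1, -70.7, 239.6]
tool_rot: [-3.14, 0.002, 0.245]
wrist_force: [0.5, -0.3, 0.1]
grip_width: 1.0
time: 14.65
ee_pos: [452.1, -67.7, 78.8]
tool_rot: [-3.139, 0.003, 0.249]
wrist_force: [0.0, -0.0, 0.6]
grip_width: 0.999
[453.18141756 -68.26187269  80.16704638] [-3.14036087e+00  1.28168972e-03  2.49034668e-01]
brass [326.2 264.9  80.4  85.3] [453.8 -69.9  23. ]
brass [325.9 265.9  53.3  56. ] [453.2 -69.9  23. ]
```

View pics/w11.png

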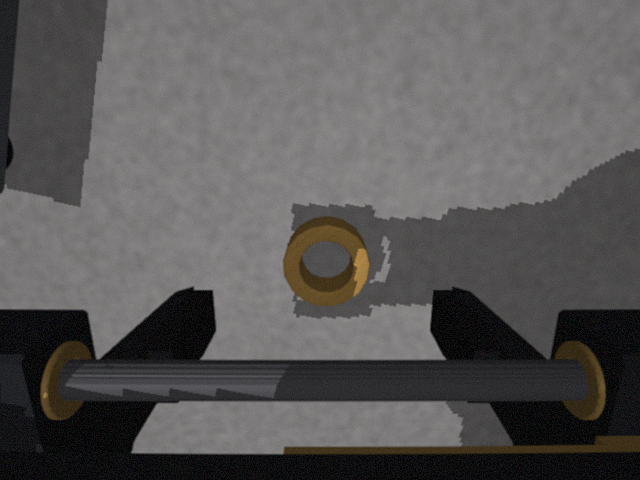

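```bash
python3 -m handwheel '{"fingers":[0,0,0,0,0,0,0],"xyz":[[0,0.0005,0.01],[0,0.0005,0.025],[0,0.0005,0.042],[0,0.0005,0.056],[0,0.0005,0.064],[0,0.0005,0.0665],[0,0.0005,0.0665]],"yaw":[0,0,0,0,0,0,0]}'
python3 -m handwheel '{"fingers":[1,1,1,1,1,1,1,1,1],"xyz":[[0,0,0],[0,0,0],[0,0,0],[0,0,0],[0,0,0],[0,0,0],[0,0,0],[0,0,0],[0,0,0]],"yaw":[0,0,0,0,0,0,0,0,0]}' 30
python3 - <<'E'
from h import *
a=np.load('w1.npy',allow_pickle=True).item()
c=cam('wrist','w12');s=bot.observe();print(s['ee_pos'],s['grip_width'])
E
```

```text
time: 15.28
ee_pos: [453.7, -69.8, 14.3]
tool_rot: [-3.142, 0.0, 0.248]
wrist_force: [0.7, -0.7, 0.4]
grip_width: 1.001
time: 16.03
ee_pos: [453.6, -69.8, 14.5]
tool_rot: [-3.142, -0.0, 0.248]
wrist_force: [-0.8, 1.7, 4.6]
grip_width: 0.515
[453.66352287 -69.74930768  14.4934014 ] 0.5117833968078495
```

View pics/w12.png

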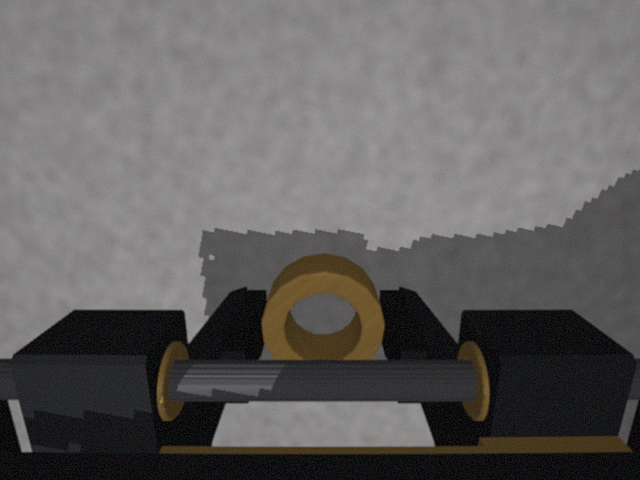

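```bash
python3 -m handwheel '{"fingers":[1,1,1,1,1,1,1,1,1,1,1,1],"xyz":[[0,0,-0.005],[0,0,-0.015],[0,0,-0.03],[0,0,-0.05],[0,0,-0.075],[0,0,-0.1],[0,0,-0.125],[0,0,-0.15],[0,0,-0.17],[0,0,-0.18],[0,0,-0.185],[0,0,-0.185]],"yaw":[0,0,0,0,0,0,0,0,0,0,0,0]}'
python3 -m handwheel '{"fingers":[1,1,1,1,1,1,1,1,1,1,1,1],"xyz":[[0.007,-0.01,0],[0.019,-0.028,0],[0.034,-0.053,0],[0.05,-0.079,0],[0.065,-0.105,0],[0.08,-0.131,0],[0.09,-0.157,0],[0.095,-0.182,0],[0.095,-0.206,0],[0.095,-0.225,0],[0.095,-0.233,0],[0.095,-0.2355,0]],"yaw":[0,0,0,0,0,0,0,0,0,0,0,0]}'
python3 -m handwheel '{"fingers":[1,1,1],"xyz":[[0,0,0],[0,0,0],[0,0,0]],"yaw":[0,0,0]}'
python3 - <<'E'
from h import *
c=cam('wrist','w13');s=bot.observe();print(s['ee_pos'],s['tool_rot'])
tcp=s['ee_pos']; yaw=.2478; ex=np.array([np.cos(yaw),np.sin(yaw),0]); ey=np.array([np.sin(yaw),-np.cos(yaw),0])
for ox in(-4,-2,0,2):
    ctr=tcp+ex*ox+[0,0,8.6]
    t=np.linspace(0,2*np.pi,73); H=np.array([proj(c,ctr+14*(np.cos(a)*ex+np.sin(a)*ey)) for a in t]);O=np.array([proj(c,ctr+23*(np.cos(a)*ex+np.sin(a)*ey)) for a in t])
    print(ox,'hole',H.min(0).round(1),H.max(0).round(1),'outer',O.min(0).round(1),O.max(0).round(1))
cv2.imwrite('pics/z13.png',cv2.resize(c['frame'][80:380,220:430,::-1],None,fx=2,fy=2,interpolation=cv2.INTER_CUBIC))
E
```

```text
time: 17.08
ee_pos: [453.8, -69.9, 200.1]
tool_rot: [3.141, -0.001, 0.248]
wrist_force: [-0.3, 0.9, -1.8]
grip_width: 0.518
time: 18.08
ee_pos: [486.6, 182.8, 197.6]
tool_rot: [-3.141, 0.003, 0.25]
wrist_force: [0.7, -0.8, -2.3]
grip_width: 0.51
time: 18.33
ee_pos: [488.2, 180.8, 199.1]
tool_rot: [3.141, 0.0, 0.247]
wrist_force: [0.7, -1.6, -3.0]
grip_width: 0.517
[488.26083193 180.77173493 199.22115205] [3.14133639e+00 8.35256444e-05 2.46340855e-01]
-4 hole [282.3 301.7] [358.3 369.5] outer [257.9 278.2] [382.7 389.8]
-2 hole [282.1 296.5] [358.4 364.9] outer [257.6 272.9] [382.9 385.3]
0 hole [282.  291.3] [358.5 360.3] outer [257.4 267.5] [383.1 380.9]
2 hole [281.8 286.1] [358.7 355.6] outer [257.1 262.1] [383.4 376.3]
```

View pics/w13.png

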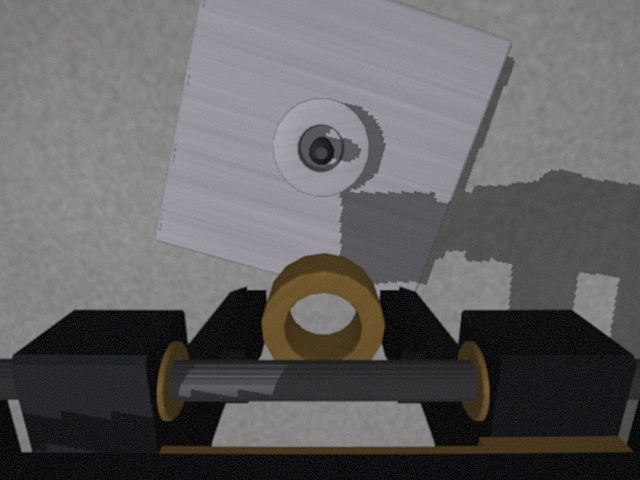

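View pics/z13.png

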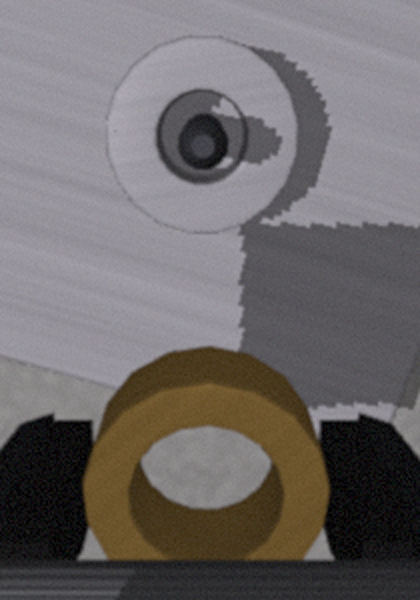

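Run:
```python
from h import *
c=bot.read_camera('wrist');s=bot.observe();tcp=s['ee_pos'];print(tcp,c['position'])
a=plane(c,321.5,152.5,130);b=plane(c,321.5,150.5,120);print(a,b)
yaw=.2478; ex=np.array([np.cos(yaw),np.sin(yaw),0]); ey=np.array([np.sin(yaw),-np.cos(yaw),0])
# ring hole centre as seen: find ox,oy whose projected hole matches bbox (left284.5,right362.5,top293)
d=(a+b)/2-(tcp-1.1*ex+1.2*ey); print('move tool x,y',d@ex,d@ey)
```

```text
[488.23683245 180.85261902 199.28389291] [556.26438663 197.12052747 337.67066492]
[544.32707616 194.59527037 130.        ] [544.77622265 194.73130159 120.        ]
move tool x,y 59.0820116431135 -0.7763773847409239
```

```bash
python3 -m handwheel '{"fingers":[1,1,1,1,1,1,1,1,1,1],"xyz":[[0.01,0,0],[0.025,0,0],[0.042,0,0],[0.053,0,0],[0.058,0,0.008],[0.0595,-0.0004,0.018],[0.0595,-0.0004,0.028],[0.0595,-0.0004,0.034],[0.0595,-0.0004,0.034],[0.0595,-0.0004,0.034]],"yaw":[0,0,0,0,0,0,0,0,0,0]}'
python3 - <<'E'
from h import *
s=bot.observe();print(s['ee_pos'],s['tool_rot'])
S=cam('scene');D=cam('side')
cv2.imwrite('pics/sd14.png',np.hstack([cv2.resize(S['frame'][215:315,385:485,::-1],(400,400),interpolation=2),cv2.resize(D['frame'][235:335,255:355,::-1],(400,400),interpolation=2)]))
for n,k in(('S',S),('D',D)):
    t=np.linspace(0,2*np.pi,73)
    for z in(151,174):
        O=np.array([proj(k,(545+23*np.cos(a),196+23*np.sin(a),z)) for a in t]); print(n,z,O.min(0).round(1),O.max(0).round(1))
    for q in ell(k,brassmask(k)|cv2.inRange(cv2.cvtColor(k['frame'],cv2.COLOR_RGB2HSV),(12,90,40),(32,255,255)),*proj(k,(545,196,160)),28): print(n,np.round(q[0]+q[1],1))
E
```

```text
time: 19.27
ee_pos: [544.6, 196.7, 164.4]
tool_rot: [-3.141, 0.002, 0.248]
wrist_force: [-0.2, 0.5, -1.9]
grip_width: 0.515
[544.55329257 196.65275055 164.38988386] [-3.14141132e+00  1.95990179e-03  2.47851003e-01]
S 151 [415.1 241.8] [444.7 264.9]
S 174 [417.7 232.4] [448.  255.6]
S [431.9 249.8  30.8  31.7]
S [431.9 250.1   6.8  14.6]
D 151 [279.8 253.9] [322.5 277. ]
D 174 [279.1 236. ] [322.6 258.4]
D [290.2 262.7  20.3  27.1]
```

View pics/sd14.png

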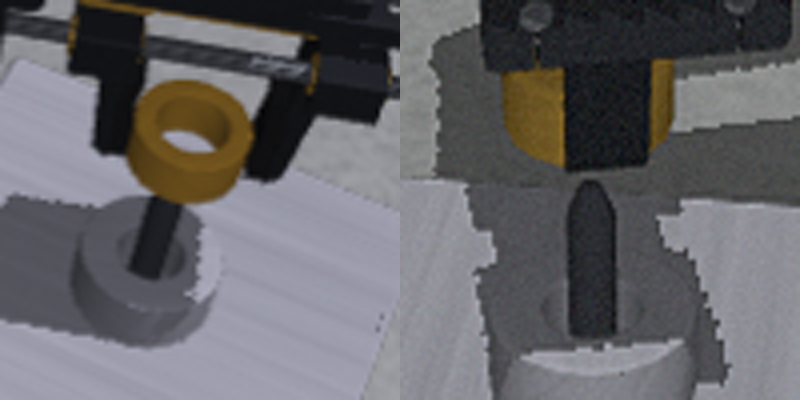

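Side view: brass centre at column 302.0 against the post at 302.75. Scene view: 431.9 against 431.5 predicted. Aligned to under a millimetre, so lowering.

```bash
python3 -m handwheel '{"fingers":[1,1,1,1,1,1,1,1,1,1,1,1],"xyz":[[0,0,0.004],[0,0,0.009],[0,0,0.014],[0,0,0.019],[0,0,0.024],[0,0,0.03],[0,0,0.036],[0,0,0.042],[0,0,0.047],[0,0,0.052],[0,0,0.056],[0,0,0.056]],"yaw":[0,0,0,0,0,0,0,0,0,0,0,0]}'
python3 -m handwheel '{"fingers":[1,1,1],"xyz":[[0,0,0.002],[0,0,0.002],[0,0,0.002]],"yaw":[0,0,0]}'
python3 - <<'E'
from h import *
S=cam('scene');D=cam('side')
cv2.imwrite('pics/sd15.png',np.hstack([cv2.resize(S['frame'][215:315,385:485,::-1],(400,400),interpolation=2),cv2.resize(D['frame'][255:355,255:355,::-1],(400,400),interpolation=2)]))
E
```

```text
time: 20.37
ee_pos: [544.9, 196.7, 108.2]
tool_rot: [-3.141, 0.002, 0.248]
wrist_force: [-1.1, 0.2, -1.8]
grip_width: 0.521
time: 20.62
ee_pos: [545.7, 196.8, 107.5]
tool_rot: [3.142, -0.0, 0.248]
wrist_force: [-0.8, -0.3, -3.3]
grip_width: 0.517
```

View pics/sd15.png

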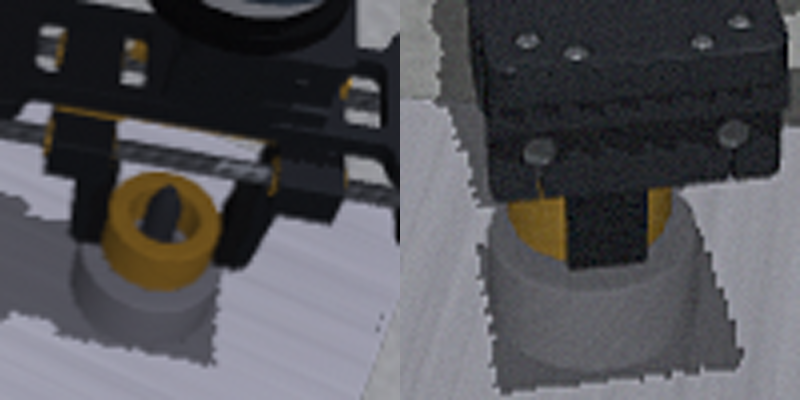

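Brass is threaded, with the post tip inside its hole, and sits about 4 mm above the steel ring. Now the last few millimetres.

```bash
python3 -m handwheel '{"fingers":[1,1,1,1],"xyz":[[0,0,0.001],[0,0,0.002],[0,0,0.0025],[0,0,0.0025]],"yaw":[0,0,0,0]}'
python3 -m handwheel '{"fingers":[1,1,1],"xyz":[[0,0,0.0007],[0,0,0.0007],[0,0,0.0007]],"yaw":[0,0,0]}'
python3 -m handwheel '{"fingers":[1,1,1],"xyz":[[0,0,0.0007],[0,0,0.0007],[0,0,0.0007]],"yaw":[0,0,0]}'
```

```text
time: 21.05
ee_pos: [545.4, 196.8, 104.6]
tool_rot: [-3.142, 0.0, 0.248]
wrist_force: [0.3, 0.2, -1.8]
grip_width: 0.514
time: 21.3
ee_pos: [545.5, 196.8, 104.1]
tool_rot: [-3.142, 0.0, 0.248]
wrist_force: [0.2, 0.7, -1.4]
grip_width: 0.515
time: 21.55
ee_pos: [545.6, 196.8, 103.6]
tool_rot: [3.142, -0.0, 0.248]
wrist_force: [0.1, -0.4, -1.3]
grip_width: 0.513
```

```bash
python3 -m handwheel '{"fingers":[1,1,1],"xyz":[[0,0,0.0006],[0,0,0.0006],[0,0,0.0006]],"yaw":[0,0,0]}'
python3 -m handwheel '{"fingers":[1,1,1],"xyz":[[0,0,0.0005],[0,0,0.0005],[0,0,0.0005]],"yaw":[0,0,0]}'
```

```text
time: 21.8
ee_pos: [545.7, 196.8, 103.5]
tool_rot: [3.142, -0.0, 0.248]
wrist_force: [-3.0, -0.9, 5.0]
grip_width: 0.519
time: 22.05
ee_pos: [545.7, 196.8, 103.4]
tool_rot: [3.141, -0.0, 0.248]
wrist_force: [-3.6, -0.9, 8.6]
grip_width: 0.518
```

Contact is made: Fz is now +5 to +9 N. Releasing and rising.

```bash
python3 -m handwheel '{"fingers":[0,0,0,0,0,0,0],"xyz":[[0,0,0],[0,0,0],[0,0,0],[0,0,0],[0,0,0],[0,0,0],[0,0,0]],"yaw":[0,0,0,0,0,0,0]}'
python3 -m handwheel '{"fingers":[0,0,0,0,0,0,0,0,0,0,0,0],"xyz":[[0,0,-0.005],[0,0,-0.015],[0,0,-0.03],[0,0,-0.05],[0,0,-0.075],[0,0,-0.1],[0,0,-0.125],[0,0,-0.145],[-0.01,0,-0.155],[-0.03,0,-0.16],[-0.05,0,-0.16],[-0.06,0,-0.16]],"yaw":[0,0,0,0,0,0,0,0,0,0,0,0]}'
python3 -m handwheel '{"fingers":[0,0,0,0],"xyz":[[0,0,0],[0,0,0],[0,0,0],[0,0,0]],"yaw":[0,0,0,0]}'
python3 - <<'E'
from h import *
S=cam('scene','s16');D=cam('side','d16');c=cam('wrist','w16')
cv2.imwrite('pics/sd16.png',np.hstack([cv2.resize(S['frame'][215:315,380:480,::-1],(400,400),interpolation=2),cv2.resize(D['frame'][255:355,255:355,::-1],(400,400),interpolation=2)]))
# brass outer ellipse in wrist (top face z=112) and post
for q in ell(c,brassmask(c),*proj(c,(545,196,112)),60): print('wrist brass',np.round(q[0]+q[1],1),plane(c,*q[0],112).round(1))
cs=[ell(k,brassmask(k),*proj(k,(545,196,101)),30)[0][0] for k in(S,D)]
print('brass body centre',tri(ray(S,*cs[0]),ray(D,*cs[1])))
def red(c):
    h=cv2.cvtColor(c['frame'],cv2.COLOR_RGB2HSV); return cv2.inRange(h,(0,180,60),(5,255,255))|cv2.inRange(h,(175,180,60),(179,255,255))
r=[ell(k,red(k),*proj(k,(538,-289,15)),30)[0][0] for k in(S,D)];print('red px',np.round(r,1),tri(ray(S,*r[0]),ray(D,*r[1])))
E
```

```text
time: 22.63
ee_pos: [545.5, 196.8, 102.2]
tool_rot: [-3.142, 0.0, 0.248]
wrist_force: [-0.2, -0.4, 1.8]
grip_width: 0.994
time: 23.63
ee_pos: [486.1, 181.9, 263.8]
tool_rot: [3.141, -0.001, 0.248]
wrist_force: [-0.3, 0.1, -0.5]
grip_width: 1.001
time: 23.97
ee_pos: [488.1, 182.1, 262.3]
tool_rot: [-3.142, -0.0, 0.248]
wrist_force: [0.6, 0.4, 0.1]
grip_width: 1.003
wrist brass [322.8 143.7  62.6  63.9] [545.4 195.7 112. ]
wrist brass [322.2 143.8  39.8  41. ] [545.2 196.  112. ]
brass body centre (array([545.56981906, 197.06913575, 100.25007259]), [1.1, 1.1])
red px [[193.7 209. ]
 [333.3 188.2]] (array([ 538.51892936, -289.92251813,   14.05953637]), [1.1, 1.1])
```

View pics/sd16.png

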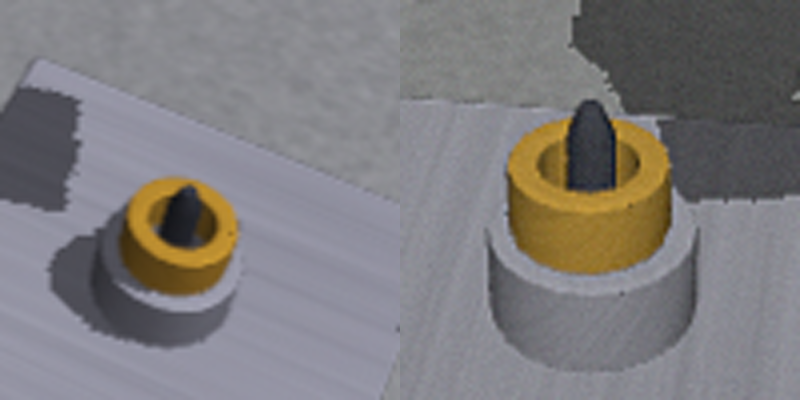

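View pics/w16.png

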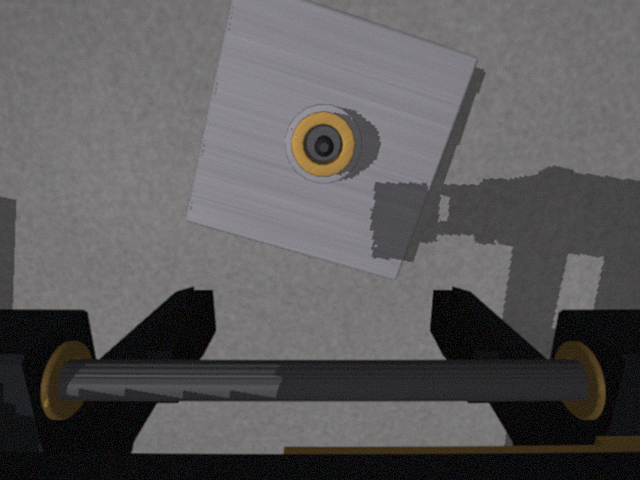

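The two rings are stacked flat and concentric round the post: brass is at wrist pixel (322,144) and the post at (323,146). Red hasn't moved, and the arm is clear of everything.

```bash
python3 -c "
from cell import bot
print(bot.close_job())"
```

```text
the job is handed in; nothing more can be done
None
```

I threaded the steel ring down the post onto the pan, then the brass ring onto the steel one. Each was lowered in the grip until the wrist force showed contact, then released. The job was handed in at about 24 s of the 64 s allowed; it reports no verdict.

**Last checks:**
- **Stack:** both rings looked flat and concentric round the post in all three views.
- **Brass:** its centre is about (545.4, 196) against a post axis of about (544.5, 195–196), so within about 1.5 mm. Its mid-height read 100.3 mm, which matches lying on the steel ring.
- **Steel:** after placing it I checked by eye only. I did not measure its final position or tilt.
- **Red:** it shifted less than 1 px in both fixed cameras and about 1 mm by triangulation, which is measurement noise.
- **Arm:** it stood clear of everything with the gripper open.

**Disagreements:**
- The wrist camera and the two fixed cameras differed by about 1–2 mm in y.
- The steel ring's top measured about 25–26 mm high, against the stated 29 mm. I did not measure the brass height separately before grasping it. I used the stated heights for the grasps, and contact came within about 1 mm of where they predicted.

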